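# Unlock the flap's steel lever and hold it at the third click

## Robot

A 7-joint arm with a two-finger parallel gripper is mounted at the origin on the work surface. World frame = base frame: x ahead of the robot, y to its left, z up, the work surface at z = 0. Lengths are in m, angles in rad, forces in N, time in s.
With the tool pointing down it reaches from about 0.425 to 0.825 m from the base axis. Payload 3.6 kg.
Tool frame: the origin (TCP) lies midway between the tips of the shut fingers; the grasp point (between the pads) lies 19 mm behind it; z points along the fingers, y is the line along which they close (so a half turn about z gives the same grasp; the last joint's range is limited). The gripper opens to 93 mm and grips with 3 to 60 N. Pads are 15 mm wide; open, the fingers measure 128 mm over their backs; the gripper's body (75 mm by 188 mm) begins 65 mm behind the grasp point.
Start: joints at [1.135, 0.615, -0.013, 1.423, 0.008, 1.103, -0.04], TCP at [0.258, -0.596, 0.183] pointing down, gripper open.
Joint ranges: [-3.12, 3.12], [-0.3, 2.06], [-1.34, 1.32], [0.26, 2.42], [-1.36, 4.5], [0.01, 1.98], [-2.84, 2.84]. Speed limits (rad/s): [2.79, 2.79, 3.14, 3.14, 3.14, 3.14, 3.14].

## Interface

Orientations are given as a unit quaternion [w, x, y, z].
In Python, from bench import readout, snapshot, calibration, bot gives the robot as it stands. The module is installed in compiled form; this text tells all that it offers.
- The arm moves only by the tool servo_tool, never from a script. Its argument "series" is a list of rows, each a list of 7 numbers: the turn, a rotation vector about the tool's x, y, z in degrees, then the shift along the tool's x, y, z in mm, then the gripper's target within -1 to 1 (fully open at 1, half-way at 0, shut at -1). A call has 1 to 8 rows; each row is the pose to reach, as a shift and turn from the pose commanded when the call began, along the tool's axes at that moment; what a row does not reach only later rows make up. A row lasts 1/12 s, in which the tool goes at most 41.7 mm and 7.16 degrees, less where a joint would pass 70% of its speed; a pose out of reach is approached as far as the arm can. A call with a gripper value outside its range is refused whole. The fingers move at their own pace and stop on an object; "force" is the grip in N (left out, the last holds). Time passes only in rows, so rows that repeat a pose let the fingers close. It gives the time, the measured TCP pose, the force, the opening and the grip force at its end, in the units of the state.
- readout.get_obs(): the state, without advancing time (a new reading comes with each control period).
- snapshot(name): name is "scene" or "top"; returns the picture (384x512x3 uint8, red, green, blue); there is no depth.
- calibration(name): a dict with "K" (3x3 intrinsics, pixels), "T" (4x4, takes a point from camera to world coordinates). Camera axes: x right, y up, looking along -z (the intrinsics and any distortion apply to the point x, -y, -z); pixel columns grow to the right and rows downward; lengths in m; the calibration is good to about 2 mm. A picture is of the moment at which its call begins. calibration takes no time and is no camera call.
- bot.sign_off(): hands the job in; it is judged then, once.
The state is a dict: "t": time; "q": joint angles; "joint_vel": joint speeds; "effort": joint torques, N m; "position": TCP position; "tcp_rot": TCP orientation; "contact_force": force on the tool from outside, world axes, zero at the start; "ft_torque": the same for the moment, N m; "finger_gap": finger opening in m; "grasp_force": force on a finger pad.
Only numpy, scipy, OpenCV 4.12 (cv2) and the standard library are available. Lean on these libraries where they do the work, as an engineer would, in place of code of your own. Each camera call takes 0.05 s, during which the arm holds its last target. There are 200 camera calls.

## Task

Free the flap's lock lever and hold it down: take the key from its stand, fit it fully down over the lock screw's square head, turn the screw counter-clockwise with the key to its stop, and leave the key standing upright on the screw. Then press the sprung lever's pad down past the first two clicks to the third, not beyond it, and finish while still holding it there by pressing on the pad. Leave the dumbbell, canister, grip ring and finger exerciser where they are.

Things in the scene. Friction and masses are not known exactly. Their poses are not given: they have to be found in the camera images.
- lock: Fixed steel lock unit; place and yaw vary. Origin on the plywood below the lever's pivot; x runs along the lever from pad (-x) to toothed tail (+x), z up. Base plate x -60 to +115, y -40 to +75 mm, 8 mm thick. Pivot: level pin along y at x 0, z 80 mm, between cheeks reaching z 98 mm. A block at x +101 reaches z 94 mm. The lock screw stands on a 24 mm thick post at x +45, y +45 mm.
- lever_pad (a point): Centre of the top face of the lever's pad (40 x 40 x 10 mm dark steel); moves with the lever. It lies 130 mm along the lever from the pivot, 10 mm above the lever's centre line. At rest the lever rises 0.30 rad towards the pad: this point is 128 mm high, 121 mm on the -x side of the pivot; at the third click 63 mm high, 129 mm from it, pad sloping 0.21 rad down outwards.
- lock_lever (a joint): Lever angle, rad: 0 at rest (up), grows as the pad goes down, end 0.75. A spring returns it always: 6 N on the pad at the start, 10 N at the third click, 1 to 3 N more to climb each tooth. Clicks (valleys) at 0.17, 0.34 and third 0.51 (pad point 107, 85, 63 mm high); crests at 0.085, 0.255, 0.425, 0.595 (the last at 52 mm). No click holds it by itself. Locked: blocked near 0.1.
- screw_seat (a point): Top of the lock screw's collar (32 mm across, 99 mm above the plywood), on the vertical screw axis; turns with the screw. On it stands the square head, 12 x 12 mm, 8 mm tall, sides along this point's x and y, with a 9 x 9 x 3 mm lead-in nub on top. A tongue 8 mm thick, reaching 52 mm from the axis, sticks out of the collar along -y, over the lever's tail when locked.
- lock_screw (a joint): Angle of the captive lock screw in rad, counter-clockwise from above positive: starts locked between 0 and 0.2, stop at 1.25, free of the lever from about 0.85. Friction of 0.07 N m keeps it where it is left; it does not rise.
- key: Loose upright key, 0.15 kg, 89 mm tall; origin at the centre of its lower rim, z up. Square steel socket at the foot: outside 22.4 mm, inside 14.4 mm, 14 mm deep, sides along x and y (fits at any quarter turn, about 0.23 rad of play each way). Round 10 mm shaft; flat black handle at 55 to 89 mm height, 50 mm along x, 12 mm along y. Fitted, its rim rests on the collar and it stands by itself.
- key_grip (a point): Centre of the key's flat handle, 72 mm above the key's rim; same axes as the key.
- key_stand: Fixed black rubber block 60 x 60 x 16 mm with a square steel stub (12 x 12 x 8 mm and a 9 x 9 x 3 mm nub) on which the key stands at the start, rim on the block, turned like the stand. Origin under its centre. Varies in place and yaw.
- dumbbell: Bystander: hex dumbbell, 170 mm long (along its x), 72 mm wide, 62 mm tall, 2 kg. Origin at the middle of its underside.
- canister: Bystander: plain steel canister, 72 mm across, 150 mm tall. Origin under its centre.
- grip_ring: Bystander: silicone grip ring lying flat, 72 mm across, 22 mm thick. Origin under its centre.
- exerciser: Bystander: plastic finger exerciser, 100 mm long (along its y), 36 mm wide, 67 mm tall. Origin under its centre.

How it is judged:
On the way, in this order (a step that is already met when the one before it is completed fails the run):
1. the lock screw has been turned free with the held key (value of joint lock_screw above 0.9 rad and contact force between the fingers and key above 1 N and horizontal distance between key and screw_seat below 0.006 m and z of key in the frame of screw_seat below 0.007 m), for 0.1 s.
2. the key is let go and stands on the screw (value of joint lock_screw above 0.9 rad and contact force between the fingers and key below 0.2 N and horizontal distance between key and screw_seat below 0.005 m and z of key in the frame of screw_seat below 0.004 m and angle between key's own z axis and vertical below 0.15 rad), for 0.2 s.
3. the lever has been pressed to the third click (value of joint lock_lever between 0.44 and 0.59 rad), for 0.2 s.
At the end, for the whole second after the job is handed in: The lever is at the third click (0.44 to 0.59 rad), still, with the gripper pressing on its pad with more than 3 N; the lock screw is turned past 0.9 rad, and the key stands upright (within 0.15 rad) and fully seated (rim within 4 mm of the collar, within 5 mm of the axis) on the screw, not held (all of step 2 and all of step 3 and velocity of joint lock_lever between -0.1 and 0.1 rad/s and contact force between any of the fingers, the arm and lock_lever_c1 above 3 N and contact force between key and lock_lever_c1 below 0.2 N and z of key in the frame of screw_seat above -0.004 m); the arm keeps its last pose, push and grip.
It fails at once if the lever is pressed on beyond the third click (value of joint lock_lever above 0.66 rad).
It fails at once if the screw is worked with the bare fingers (contact force between the fingers and lock_screw above 3 N).
It fails at once if the dumbbell, canister, grip ring or finger exerciser is shifted more than 30 mm (distance of any of dumbbell, canister, grip_ring, exerciser from where it was at the start of the episode above 0.03 m).
It also fails if it takes over 51 s, if anything falls off the work surface, if the arm or the gripper's body presses on something with over 40 N, if the wrist force passes 120 N, or if a joint passes its speed limit or range.

## Working session

There is one attempt and no reset: what is moved stays moved. The work goes in short steps, Python scripts to look and compute and a tool call to move; the robot and the scene stay as the last step left them, time stands still between calls to the robot, and variables do not carry over. Pictures are saved under pics/ and viewed, at most 10 in all, crops included, and the job is handed in when it is done.

Besides the shell and the picture viewer there is one more tool, called after "Call:" in YAML: its name, and indented under it one key for each argument. servo_tool: Moves the arm, as the interface text tells. Its arguments: {"type":"object","properties":{"series":{"type":"array","items":{"type":"array","items":{"type":"number"}}},"force":{"type":"number"}},"required":["series"]}

```bash
mkdir -p pics; python3 - <<'E'
from bench import readout, snapshot, calibration
import cv2,numpy as np
np.set_printoptions(precision=4,suppress=True)
for n in("scene","top"):
    im=snapshot(n); c=calibration(n); print(n,c)
    cv2.imwrite(f"pics/{n}0.png",cv2.resize(im[:,:,::-1],(800,600),interpolation=cv2.INTER_CUBIC)); np.save(n+"0.npy",im)
print(readout.get_obs())
E
```

```text
scene {'K': array([[380.641 ,   0.    , 258.654 ],
       [  0.    , 380.641 , 188.6563],
       [  0.    ,   0.    ,   1.    ]]), 'T': array([[-0.2275, -0.5428,  0.8085,  1.3837],
       [ 0.9737, -0.1193,  0.1939,  0.2249],
       [-0.0088,  0.8314,  0.5557,  0.6256],
       [ 0.    ,  0.    ,  0.    ,  1.    ]])}
top {'K': array([[374.8646,   0.    , 254.32  ],
       [  0.    , 374.8646, 195.2513],
       [  0.    ,   0.    ,   1.    ]]), 'T': array([[ 0.0599,  0.97  , -0.2355,  0.4162],
       [-0.9982,  0.0582, -0.0142,  0.0315],
       [-0.0001,  0.236 ,  0.9718,  0.9707],
       [ 0.    ,  0.    ,  0.    ,  1.    ]])}
{'t': 0.1, 'q': array([ 1.1355,  0.6158, -0.0126,  1.4247,  0.0081,  1.1034, -0.0404]), 'joint_vel': array([ 0.0004, -0.004 ,  0.0009, -0.0043, -0.0015,  0.0007,  0.0024]), 'effort': array([  0.0007, -46.0041,   0.2097, -16.6244,  -0.0612,   0.017 ,
         0.0001]), 'position': array([ 0.2581, -0.5957,  0.1817]), 'tcp_rot': array([-0.0011,  0.9792,  0.203 , -0.0003]), 'contact_force': array([-0.5366,  0.3008, -0.0773]), 'ft_torque': array([ 0.027 ,  0.0188, -0.0254]), 'grasp_force': 0.0, 'finger_gap': 0.09283487770951734}
```

View pics/scene0.png

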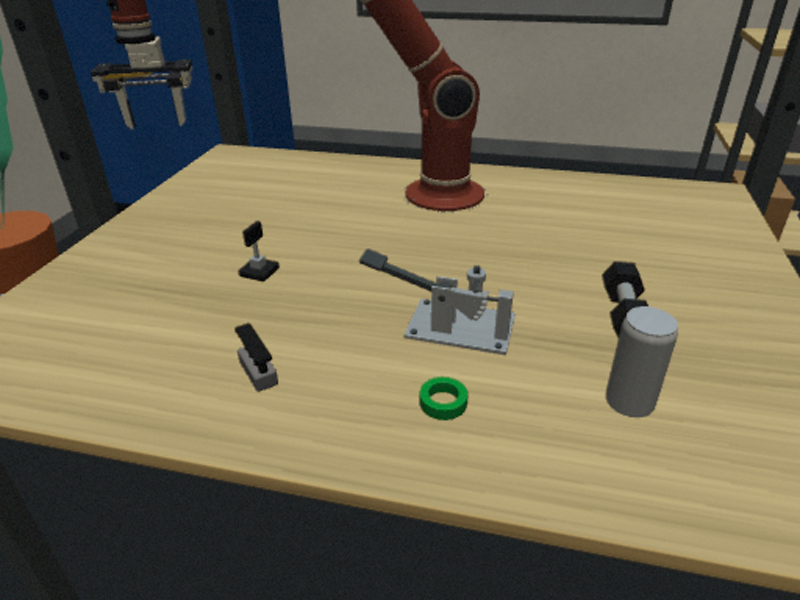

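View pics/top0.png

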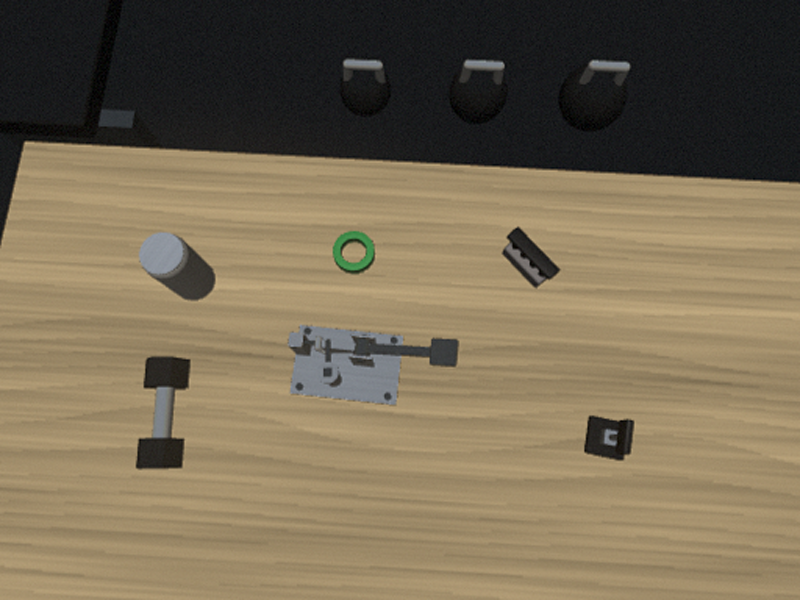

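The scene view shows the key at about (255,250), the lock at (450,310), and the bystanders around them. In the top view, the key stand is at (609,437), the lock plate at (348,362), the pad at (444,352) and the screw at (330,373). Next I'll enlarge the details.

```bash
python3 - <<'E'
import cv2,numpy as np
def tile(n,x,y,w,h):
    im=np.load(n+"0.npy")[y:y+h,x:x+w,::-1]; return cv2.resize(im,(400,300),interpolation=cv2.INTER_CUBIC)
a=np.hstack([tile("top",180,195,120,90),tile("top",360,255,60,45)])
b=np.hstack([tile("scene",225,148,120,90),tile("scene",136,136,60,45)])
o=np.vstack([a,b]); o=np.clip(o.astype(float)*1.5,0,255).astype(np.uint8)
cv2.imwrite("pics/tiles.png",o)
E
```

```text
(no output)
```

View pics/tiles.png

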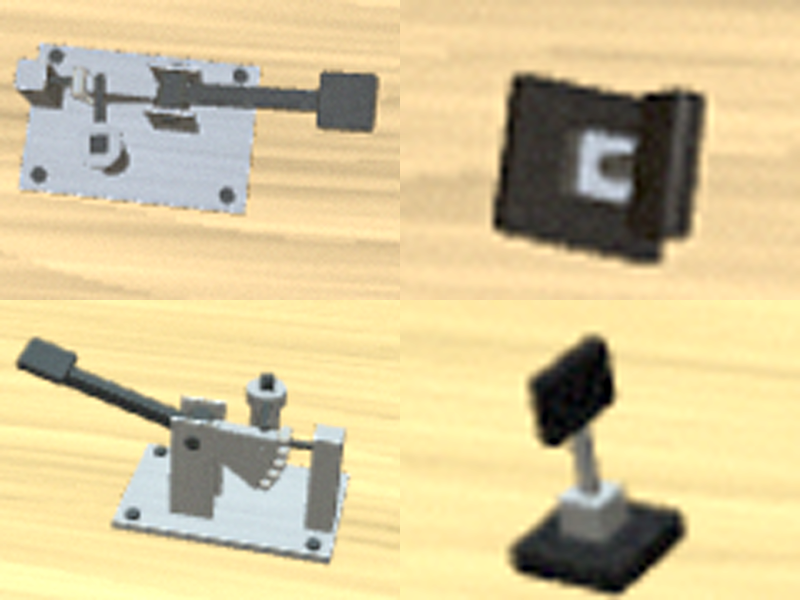

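```bash
cat >h.py <<'E'
import numpy as np, cv2
from scipy.optimize import least_squares
from bench import calibration
C={n:calibration(n) for n in("top","scene")}
def proj(n,P):
    T=C[n]["T"]; p=(np.asarray(P)-T[:3,3])@T[:3,:3]; p=p*[1,-1,-1]; p=p@C[n]["K"].T; return p[:,:2]/p[:,2:]
def ray(n,uv,z):
    T=C[n]["T"]; d=np.linalg.inv(C[n]["K"])@[*uv,1]; d=T[:3,:3]@(d*[1,-1,-1]); o=T[:3,3]; return o+d*(z-o[2])/d[2]
def W(p,L):
    L=np.asarray(L,float); c,s=np.cos(p[2]),np.sin(p[2]); return np.c_[p[0]+c*L[:,0]-s*L[:,1],p[1]+s*L[:,0]+c*L[:,1],L[:,2]]
def fit(obs,p0):
    f=lambda p:np.concatenate([(proj(n,W(p,[l]))-uv).ravel() for n,uv,l in obs])
    r=least_squares(f,p0,loss="soft_l1"); return r.x,r.fun.reshape(-1,2)
E
cat >e.py <<'E'
from h import *
np.set_printoptions(precision=4,suppress=True)
t1=lambda u,v:("top",(180+(u+.5)/3.3333-.5,195+(v+.5)/3.3333-.5))
t2=lambda u,v:("top",(360+(u-399.5)/6.6667-.5,255+(v+.5)/6.6667-.5))
t3=lambda u,v:("scene",(225+(u+.5)/3.3333-.5,148+(v-299.5)/3.3333-.5))
t4=lambda u,v:("scene",(136+(u-399.5)/6.6667-.5,136+(v-299.5)/6.6667-.5))
L=[(*t1(262,68),(-.06,-.04,.008)),(*t1(245,213),(-.06,.075,.008)),(*t1(20,188),(.115,.075,.008)),
(*t3(330,562),(.115,-.04,0)),(*t3(112,525),(-.06,-.04,0)),(*t3(150,447),(-.06,.075,.008)),(*t3(348,475),(.115,.075,.008)),
(*t1(99,143),(.045,.045,.108)),(*t3(266,380),(.045,.045,.107)),(*t1(349,101),(-.121,0,.128)),(*t3(46,355),(-.121,0,.128))]
p,r=fit(L,[.55,.05,1.5]); print("lock",p); print(r)
print("screw",W(p,[[.045,.045,.1]]),"pad",W(p,[[-.121,0,.128],[-.129,0,.063]]))
print("screw per view",ray(*L[7][:2],.108),ray(*L[8][:2],.107))
tip=ray(*t1(99,78),.095); print("tongue dir",tip)
h=.03
K=[(*t2(515,75),(-h,-h,.016)),(*t2(495,230),(h,-h,.016)),(*t2(660,262),(h,h,.016)),
(*t2(692,92),(-.025,0,.089+.016)),(*t2(676,238),(.025,0,.105)),
(*t4(598,338),(-.025,0,.105)),(*t4(540,380),(.025,0,.105)),(*t4(578,490),(0,0,.033))]
# key x ~ towards robot(-x)
K=[(n,uv,(-l[0],l[1]*-1,l[2])) for n,uv,l in K]
p,r=fit(K,[.4,-.35,0]); print("key",p);print(r)
a=ray(*K[3][:2],.105);b=ray(*K[4][:2],.105);print("handle yaw",np.arctan2(*(a-b)[1::-1]),(a+b)/2, np.linalg.norm(a-b))
a=ray(*K[5][:2],.105);b=ray(*K[6][:2],.105);print("handle yaw s",np.arctan2(*(a-b)[1::-1]),(a+b)/2, np.linalg.norm(a-b))
E
python3 e.py
```

```text
lock [0.5621 0.0947 1.5183]
[[-0.1686 -0.6948]
 [-0.0428  0.0925]
 [-0.7083 -0.1908]
 [-0.7845  0.1568]
 [-0.7504  0.0817]
 [-1.0761 -2.0954]
 [-0.0333 -1.2272]
 [-0.1674 -0.2636]
 [-0.0728 -1.1475]
 [-0.9829 -0.2605]
 [ 0.4251 -0.6317]]
screw [[0.5196 0.142  0.1   ]] pad [[ 0.5558 -0.0261  0.128 ]
 [ 0.5554 -0.0341  0.063 ]]
screw per view [0.519  0.1416 0.108 ] [0.5253 0.143  0.107 ]
tongue dir [0.5666 0.1473 0.095 ]
key [ 0.4521 -0.2992 -0.1219]
[[ 0.4598 -0.4557]
 [ 0.9162  0.569 ]
 [ 0.4622  0.3116]
 [-0.6383 -0.5021]
 [-0.2248 -0.0507]
 [-8.9712  5.9845]
 [ 8.785  -7.5052]
 [ 2.1408  0.2929]]
handle yaw -0.14260514286344805 [ 0.4516 -0.3001  0.105 ] 0.0491714648856429
handle yaw s 2.9686639151885563 [ 0.4568 -0.2967  0.105 ] 0.044336628237819996
```

```bash
cat >g.py <<'E'
import sys,numpy as np
from scipy.spatial.transform import Rotation as R
from bench import readout
o=readout.get_obs(); q=o["tcp_rot"]; A=R.from_quat([*q[1:],q[0]])
x,y,z,yaw=map(float,sys.argv[1:5])
B=R.from_euler("z",yaw)*R.from_matrix(np.diag([1,-1,-1]))
print("t",round(o["t"],2),"turn",np.round((A.inv()*B).as_rotvec(True),2),"shift",np.round(A.inv().apply(np.array([x,y,z])-o["position"])*1e3,1),"yaw now",A.apply([1,0,0]),"q",np.round(o["q"],2))
E
python3 g.py .452 -.2995 .15 -.13
```

```text
t 0.1 turn [-0.13  0.04 30.88] shift [ 295.7 -194.6   32.2] yaw now [ 9.17552924e-01  3.97613668e-01 -5.37074499e-05] q [ 1.14  0.62 -0.01  1.42  0.01  1.1  -0.04]
```

Call:
servo_tool:
  series:
    - [0,0,31,296,-195,32,0]
    - [0,0,31,296,-195,32,0]
    - [0,0,31,296,-195,32,0]
    - [0,0,31,296,-195,32,0]
    - [0,0,31,296,-195,32,0]
    - [0,0,31,296,-195,32,0]
    - [0,0,31,296,-195,32,0]
    - [0,0,31,296,-195,32,0]
  force: 30

```text
t: 0.77
position: [0.4407, -0.3165, 0.1524]
tcp_rot: [-0.0, 0.998, -0.066, -0.0]
contact_force: [0.1, -0.1, 0.0]
finger_gap: 0.0478
grasp_force: 0.0
```

```bash
python3 g.py .452 -.2995 .15 -.13
```

```text
t 0.77 turn [-0.02  0.03 -0.13] shift [  8.9 -18.4   2.4] yaw now [ 9.91264685e-01 -1.31886246e-01 -5.85639486e-04] q [ 0.51  0.48  0.11  1.78 -0.07  0.88 -1.05]
```

Call:
servo_tool:
  series:
    - [0,0,0,9,-18.5,2,0]
    - [0,0,0,9,-18.5,2,0]
    - [0,0,0,9,-18.5,2,0]

```text
t: 1.02
position: [0.452, -0.2999, 0.1503]
tcp_rot: [-0.0, 0.998, -0.064, -0.001]
contact_force: [-0.6, -1.5, -0.1]
finger_gap: 0.0464
grasp_force: 0.0
```

```bash
python3 g.py .452 -.2995 .074 -.13; python3 - <<'E'
from bench import snapshot
import cv2,numpy as np
def tile(n,x,y,w,h):
    im=snapshot(n)[y:y+h,x:x+w,::-1]; return cv2.resize(im,(400,300),interpolation=cv2.INTER_CUBIC)
o=np.hstack([tile("top",350,240,80,60),tile("scene",120,100,100,75)])
cv2.imwrite("pics/a.png",np.clip(o.astype(float)*1.6,0,255).astype(np.uint8))
E
```

```text
t 1.02 turn [-0.04  0.06  0.09] shift [ 0.  -0.3 76.3] yaw now [ 0.99176031 -0.12810267 -0.00109478] q [ 0.47  0.49  0.11  1.78 -0.07  0.88 -1.09]
```

View pics/a.png

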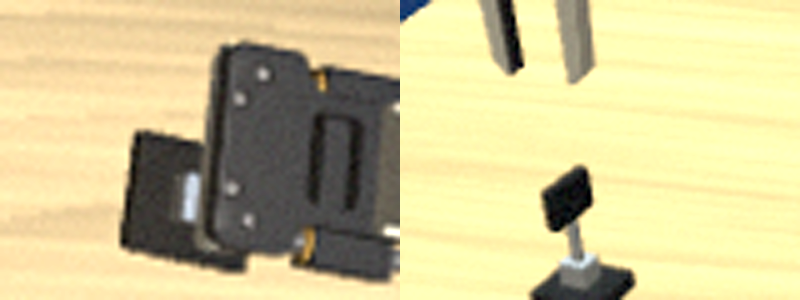

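The view shows the open fingers above the handle and aligned with it. I'll descend and grip.

Call:
servo_tool:
  series:
    - [0,0,0,0,0,40,0]
    - [0,0,0,0,0,76,0]
    - [0,0,0,0,0,76,0]
    - [0,0,0,0,0,76,-1]
    - [0,0,0,0,0,76,-1]
    - [0,0,0,0,0,76,-1]
    - [0,0,0,0,0,76,-1]
    - [0,0,0,0,0,76,-1]
  force: 30

```text
t: 1.78
position: [0.4524, -0.3022, 0.0764]
tcp_rot: [0.001, 0.998, -0.066, 0.001]
contact_force: [-0.1, -0.2, 0.0]
finger_gap: 0.0177
grasp_force: 0.0
```

Call:
servo_tool:
  series:
    - [0,0,0,0,0,0,-1]
    - [0,0,0,0,0,0,-1]
    - [0,0,0,0,0,0,-1]
    - [0,0,0,0,0,0,-1]

```text
t: 2.12
position: [0.4516, -0.3014, 0.0749]
tcp_rot: [-0.0, 0.998, -0.066, 0.0]
contact_force: [0.7, -0.4, -0.0]
finger_gap: 0.0007
grasp_force: 0.0
```

```bash
python3 - <<'E'
from bench import snapshot
from h import *
def tile(n,x,y,w,h):
    im=snapshot(n); np.save(n+"1.npy",im); im=im[y:y+h,x:x+w,::-1]; return cv2.resize(im,(400,300),interpolation=cv2.INTER_CUBIC)
o=np.hstack([tile("top",350,240,80,60),tile("scene",120,110,100,75)])
cv2.imwrite("pics/b.png",np.clip(o.astype(float)*1.6,0,255).astype(np.uint8))
p=proj("scene",[[.4516,-.3014,.0749]])[0]; print(p,(p-[120,110])*4+[400,0])
E
```

```text
[161.80290133 152.30693424] [567.21160533 169.22773696]
```

View pics/b.png

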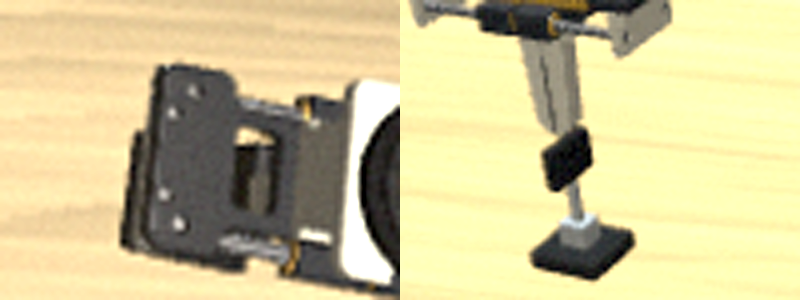

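```bash
python3 - <<'E'
from h import *
print("start",proj("scene",[[.2581,-.5957,.1817]]),"a tips",proj("scene",[[.452,-.2999,.1503]]),"handle",proj("scene",[[.452,-.2995,.088]]),"now",proj("scene",[[.4516,-.3014,.0749]]), "base", proj("scene",[[0,0,0]]),proj("top",[[.452,-.2995,.016]]))
a=np.load("scene0.npy").astype(int);b=np.load("scene1.npy").astype(int)
o=np.hstack([cv2.resize(b[100:190,110:230,::-1].astype(np.uint8),(800,600),interpolation=cv2.INTER_CUBIC)])
cv2.imwrite("pics/c.png",np.clip(o.astype(float)*1.6,0,255).astype(np.uint8))
E
```

```text
start [[102.71514856  90.3402136 ]] a tips [[158.36353756 129.74059905]] handle [[161.67599243 148.60892987]] now [[161.80290133 152.30693424]] base [[284.19804127 123.65904352]] [[388.19595103 279.70327171]]
```

View pics/c.png

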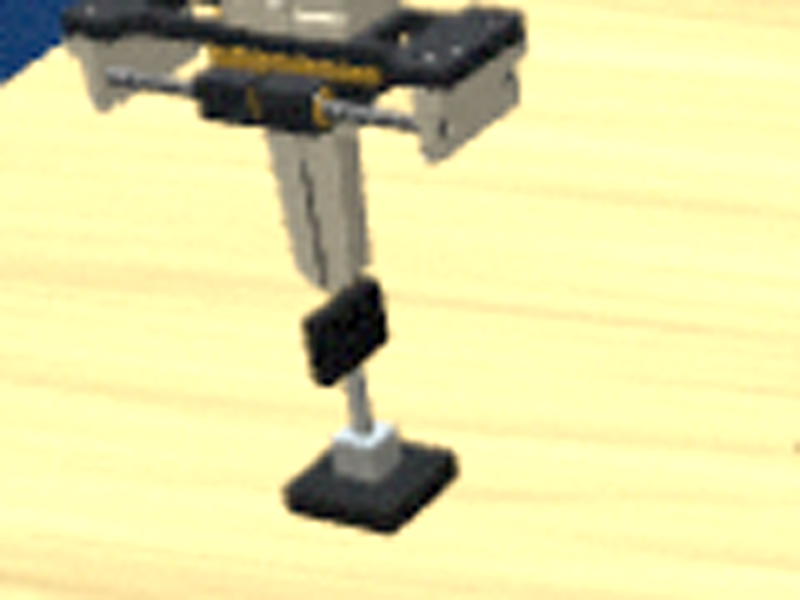

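```bash
python3 - <<'E'
from h import *
for z in (.12,.15,.18,.21,.24,.27): print(z,ray("top",(380,271),z)[:2],ray("scene",(182.7,106.7),z)[:2])
print("tip ray",[ray("scene",(158,143.2),z).round(3) for z in(.075,.09,.105)])
b=np.load("top1.npy")[235:310,350:450,::-1]; c=np.load("scene1.npy")[85:160,110:210,::-1]
o=np.hstack([cv2.resize(i,(400,300),interpolation=cv2.INTER_CUBIC) for i in(b,c)])
cv2.imwrite("pics/d.png",np.clip(o.astype(float)*1.8,0,255).astype(np.uint8))
E
```

```text
0.12 [ 0.46597376 -0.24568932] [ 0.19714145 -0.33324432]
0.15 [ 0.4642195  -0.23591395] [ 0.26755081 -0.30012244]
0.18 [ 0.46246523 -0.22613858] [ 0.33796018 -0.26700056]
0.21 [ 0.46071096 -0.21636321] [ 0.40836954 -0.23387868]
0.24 [ 0.45895669 -0.20658785] [ 0.47877891 -0.20075679]
0.27 [ 0.45720242 -0.19681248] [ 0.54918828 -0.16763491]
tip ray [array([ 0.398, -0.34 ,  0.075]), array([ 0.425, -0.324,  0.09 ]), array([ 0.451, -0.309,  0.105])]
```

View pics/d.png

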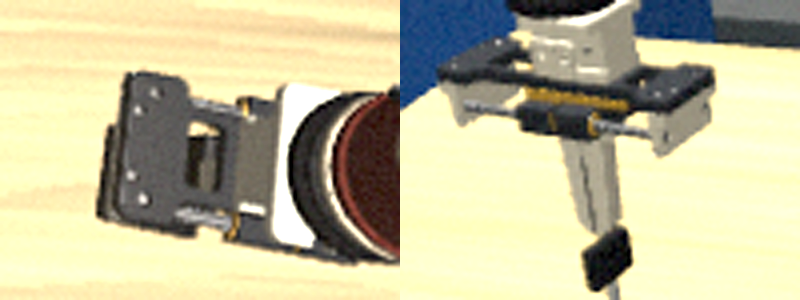

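The right tile shows the closed finger tips ending at the top edge of the handle, around (600,235). So they sit about 30 mm higher than the reported TCP, but the sideways alignment is right. I'll raise, open and go about 28 mm deeper.

Call:
servo_tool:
  series:
    - [0,0,0,0,0,-20,0]
    - [0,0,0,0,0,-20,0]
    - [0,0,0,0,0,-20,0]
    - [0,0,0,0,0,-20,0]
    - [0,0,0,0,0,-20,0]
    - [0,0,0,0,0,-20,0]
    - [0,0,0,0,0,-20,0]
    - [0,0,0,0,0,-20,0]

```text
t: 2.88
position: [0.4513, -0.3013, 0.0944]
tcp_rot: [-0.0, 0.998, -0.066, -0.0]
contact_force: [-0.2, -0.2, -0.2]
finger_gap: 0.0452
grasp_force: 0.0
```

Call:
servo_tool:
  series:
    - [0,0,0,0,0,25,0]
    - [0,0,0,0,0,48,0]
    - [0,0,0,0,0,48,0]
    - [0,0,0,0,0,48,-1]
    - [0,0,0,0,0,48,-1]
    - [0,0,0,0,0,48,-1]
    - [0,0,0,0,0,48,-1]
    - [0,0,0,0,0,48,-1]

```text
t: 3.55
position: [0.4522, -0.3018, 0.0478]
tcp_rot: [0.0, 0.998, -0.066, 0.001]
contact_force: [0.5, 1.0, 0.7]
finger_gap: 0.0178
grasp_force: 0.5
```

Call:
servo_tool:
  series:
    - [0,0,0,0,0,0,-1]
    - [0,0,0,0,0,0,-1]

```text
t: 3.72
position: [0.4522, -0.3008, 0.0474]
tcp_rot: [-0.0, 0.998, -0.066, 0.001]
contact_force: [0.2, 1.6, 2.9]
finger_gap: 0.0118
grasp_force: 29.9
```

Gripped: the gap of 11.8 mm matches the 12 mm handle. Now I'll lift.

Call:
servo_tool:
  series:
    - [0,0,0,0,0,-10,-1]
    - [0,0,0,0,0,-20,-1]
    - [0,0,0,0,0,-60,-1]
    - [0,0,0,0,0,-100,-1]
    - [0,0,0,0,0,-138,-1]
    - [0,0,0,0,0,-138,-1]

```text
t: 4.22
position: [0.4558, -0.3053, 0.1936]
tcp_rot: [0.004, 0.998, -0.067, 0.008]
contact_force: [0.7, -1.2, -0.9]
finger_gap: 0.0118
grasp_force: 29.9
```

```bash
python3 g.py .52 .142 .187 .11
```

```text
t 4.22 turn [  0.55  -0.84 -13.93] shift [   4.2 -451.9    3.2] yaw now [ 0.9910357  -0.13267769  0.01564819] q [ 0.47  0.44  0.12  1.73 -0.06  0.97 -1.09]
```

Call:
servo_tool:
  series:
    - [0,0,-13.9,8,-448,0,-1]
    - [0,0,-13.9,8,-448,0,-1]
    - [0,0,-13.9,8,-448,0,-1]
    - [0,0,-13.9,8,-448,0,-1]
    - [0,0,-13.9,8,-448,0,-1]
    - [0,0,-13.9,8,-448,0,-1]
    - [0,0,-13.9,8,-448,0,-1]
    - [0,0,-13.9,8,-448,0,-1]

```text
t: 4.88
position: [0.5009, 0.0295, 0.1853]
tcp_rot: [0.0, 0.998, 0.055, 0.0]
contact_force: [0.9, 0.1, -1.5]
finger_gap: 0.0115
grasp_force: 30.0
```

Call:
servo_tool:
  series:
    - [0,0,0,0,0,0,-1]

```text
t: 4.97
position: [0.5018, 0.0401, 0.1853]
tcp_rot: [-0.004, 0.998, 0.063, 0.001]
contact_force: [0.4, 0.2, -1.8]
finger_gap: 0.0122
grasp_force: 30.0
```

```bash
python3 g.py .52 .142 .187 .11
```

```text
t 4.97 turn [-0.43 -0.14  0.94] shift [ 30.9 -98.8  -0.9] yaw now [0.99201186 0.1261208  0.00245336] q [-0.1   0.38 -0.02  1.84  0.    0.92 -1.57]
```

Call:
servo_tool:
  series:
    - [0,0,0,31,-99,0,-1]
    - [0,0,0,31,-99,0,-1]
    - [0,0,0,31,-99,0,-1]
    - [0,0,0,31,-99,0,-1]
    - [0,0,0,31,-99,0,-1]
    - [0,0,0,31,-99,0,-1]

```text
t: 5.47
position: [0.521, 0.1279, 0.1847]
tcp_rot: [0.001, 0.999, 0.054, -0.0]
contact_force: [-0.4, -0.2, -1.4]
finger_gap: 0.0115
grasp_force: 30.0
```

```bash
python3 g.py .52 .142 .157 .11;  python3 - <<'E'
from bench import snapshot
from h import *
p=proj("top",[[.52,.142,.11],[.52,.142,.156]]);s=proj("scene",[[.52,.142,.11],[.52,.142,.156]]);print(p,s)
a=snapshot("top");b=snapshot("scene");np.save("top2.npy",a);np.save("scene2.npy",b)
o=np.hstack([cv2.resize(a[180:270,150:270,::-1],(400,300),interpolation=cv2.INTER_CUBIC),cv2.resize(b[120:210,245:365,::-1],(400,300),interpolation=cv2.INTER_CUBIC)])
cv2.imwrite("pics/f.png",np.clip(o.astype(float)*1.6,0,255).astype(np.uint8))
E
```

```text
t 5.47 turn [ 0.11  0.05 -0.08] shift [  0.6 -14.2  27.7] yaw now [ 9.94113211e-01  1.08342576e-01 -8.99429076e-04] q [-0.26  0.44 -0.03  1.75  0.02  0.96 -1.76]
[[209.1115768  236.98362758]
 [206.63801518 234.28872107]] [[304.41022669 169.60841177]
 [305.45117082 154.18369028]]
```

View pics/f.png

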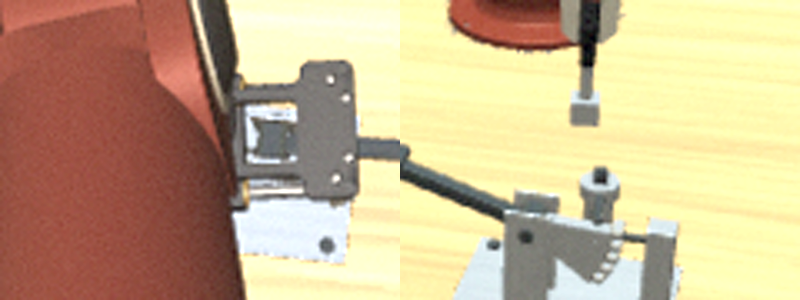

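The key hangs upright with its socket bottom at about (586,124). The screw head is at (601,172) in the right tile, so it needs roughly 15 mm more in +y. I'll move nearer and compare from there.

Call:
servo_tool:
  series:
    - [0,0,0,0,-15,0,-1]
    - [0,0,0,0,-15,0,-1]
    - [0,0,0,0,-15,32,-1]
    - [0,0,0,0,-15,32,-1]
    - [0,0,0,0,-15,32,-1]
    - [0,0,0,0,-15,32,-1]

```text
t: 6.07
position: [0.52, 0.144, 0.1535]
tcp_rot: [0.0, 0.999, 0.055, 0.0]
contact_force: [-0.6, 0.3, -1.5]
finger_gap: 0.0119
grasp_force: 30.0
```

```bash
python3 g.py .52 .143 .157 .11;  python3 - <<'E'
from bench import snapshot
from h import *
a=snapshot("top");b=np.mean([snapshot("scene") for _ in range(4)],0).astype(np.uint8);np.save("top3.npy",a);np.save("scene3.npy",b)
o=np.hstack([cv2.resize(a[215:260,190:250,::-1],(400,300),interpolation=cv2.INTER_CUBIC),cv2.resize(b[140:185,275:335,::-1],(400,300),interpolation=cv2.INTER_CUBIC)])
cv2.imwrite("pics/g.png",np.clip(o.astype(float)*1.6,0,255).astype(np.uint8))
E
```

```text
t 6.07 turn [ 0.02 -0.02 -0.05] shift [-0.1  1.  -3.5] yaw now [9.94052916e-01 1.08897317e-01 4.18569118e-04] q [-0.29  0.48 -0.03  1.78  0.02  0.88 -1.79]
```

View pics/g.png

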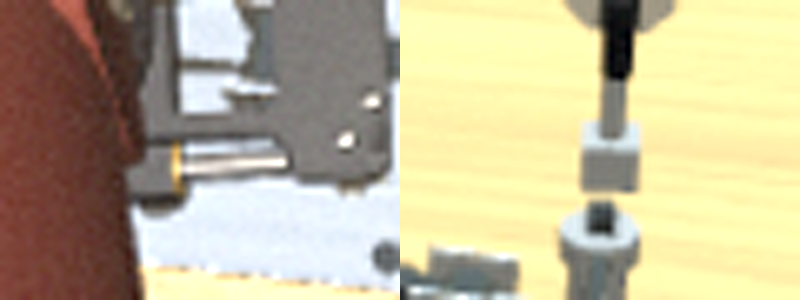

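```bash
python3 - <<'E'
from h import *
f=lambda P:((proj("scene",[P])[0]-[275,140]+.5)*6.6667+[400,0]).round(1)
for y in(.142,.144):
  for x in(.52,):
    print(y,"key front bottom",f([x+.0112,y,.122]),"sockettop front",f([x+.0112,y,.139]),"rear top",f([x-.0112,y,.139]),"nub top",f([x,y,.110]),"head front base",f([x+.006,y,.099]),"collar front",f([x+.016,y,.099]),"collar back",f([x-.016,y,.099]),"axis .13",f([x,y,.13]))
print(f([.523,.144,.122+0])-f([.52,.144,.122]),f([.52,.144,.125])-f([.52,.144,.122]))
E
```

```text
0.142 key front bottom [597.4 188.7] sockettop front [600.  150.6] rear top [607.4 122.7] nub top [599.4 200.7] head front base [595.8 232.3] collar front [592.5 245.4] collar back [603.  204.2] axis .13 [602.4 156.7]
0.144 key front bottom [602.6 189.2] sockettop front [605.2 151.1] rear top [612.5 123.3] nub top [604.5 201.3] head front base [600.9 232.9] collar front [597.5 245.9] collar back [608.  204.8] axis .13 [607.5 157.2]
[-1.   3.8] [ 0.4 -6.7]
```

In the right tile, the socket is centred at about column 609 and the head at about column 600. After allowing for parallax, the key is about 2 mm too far in +y, and x looks fine. I'll correct that and probe down.

Call:
servo_tool:
  series:
    - [0,0,0,0,2,0,-1]
    - [0,0,0,0,2,5,-1]
    - [0,0,0,0,2,10,-1]
    - [0,0,0,0,2,13,-1]
    - [0,0,0,0,2,15,-1]
    - [0,0,0,0,2,15,-1]

```text
t: 6.82
position: [0.5192, 0.1428, 0.137]
tcp_rot: [0.0, 0.998, 0.055, -0.001]
contact_force: [-0.1, -0.5, -1.6]
finger_gap: 0.012
grasp_force: 30.0
```

Call:
servo_tool:
  series:
    - [0,0,0,0,0,3,-1]
    - [0,0,0,0,0,5,-1]
    - [0,0,0,0,0,7,-1]
    - [0,0,0,0,0,7,-1]

```text
t: 7.15
position: [0.5198, 0.143, 0.1306]
tcp_rot: [-0.0, 0.998, 0.055, -0.0]
contact_force: [-0.8, -0.6, -1.0]
finger_gap: 0.0118
grasp_force: 30.0
```

Call:
servo_tool:
  series:
    - [0,0,0,0,0,1,-1]
    - [0,0,0,0,0,2,-1]
    - [0,0,0,0,0,3,-1]
    - [0,0,0,0,0,3,-1]

```text
t: 7.48
position: [0.5203, 0.1432, 0.1302]
tcp_rot: [-0.0, 0.998, 0.055, 0.001]
contact_force: [-2.6, -1.0, 10.5]
finger_gap: 0.0125
grasp_force: 30.0
```

```bash
python3 - <<'E'
from bench import snapshot
from h import *
b=np.mean([snapshot("scene") for _ in range(4)],0).astype(np.uint8);np.save("scene4.npy",b)
o=cv2.resize(b[130:190,270:350,::-1],(640,480),interpolation=cv2.INTER_CUBIC)
cv2.imwrite("pics/i.png",np.clip(o.astype(float)*1.6,0,255).astype(np.uint8))
E
```

```text
(no output)
```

View pics/i.png

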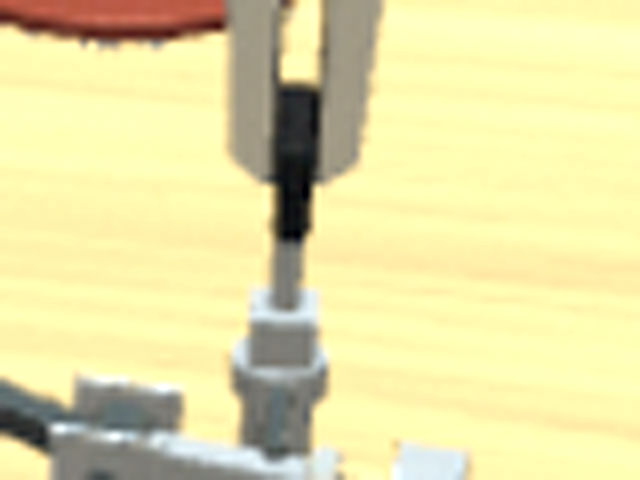

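The key is seated, with its rim on the collar at about (285,365). I'll turn it counter-clockwise.

Call:
servo_tool:
  series:
    - [0,0,-6,0,0,-1.5,-1]
    - [0,0,-12,0,0,-1.5,-1]
    - [0,0,-18,0,0,-1.5,-1]
    - [0,0,-24,0,0,-1.5,-1]
    - [0,0,-30,0,0,-1.5,-1]
    - [0,0,-36,0,0,-1.5,-1]
    - [0,0,-42,0,0,-1.5,-1]
    - [0,0,-48,0,0,-1.5,-1]

```text
t: 8.35
position: [0.5208, 0.1418, 0.1303]
tcp_rot: [0.001, 0.889, 0.458, 0.001]
contact_force: [0.1, -1.0, 3.0]
finger_gap: 0.0116
grasp_force: 30.0
```

```bash
python3 g.py .52 .142 .13 1.41; python3 -c "
from bench import readout;o=readout.get_obs();print(o['ft_torque'],o['contact_force'])"
```

```text
t 8.35 turn [ 1.400e-01  1.000e-02 -2.625e+01] shift [-0.3 -0.8  0.3] yaw now [5.80114205e-01 8.14535052e-01 3.97466993e-04] q [-0.13  0.52 -0.27  1.81  0.18  0.84 -1.1 ]
[-0.44769628 -0.03559181 -0.10329489] [ 0.1183724  -0.95515995  3.03265215]
```

Call:
servo_tool:
  series:
    - [0,0,-6,0,0,0,-1]
    - [0,0,-12,0,0,0,-1]
    - [0,0,-18,0,0,0,-1]
    - [0,0,-23,0,0,0,-1]
    - [0,0,-23,0,0,0,-1]

```text
t: 8.77
position: [0.5215, 0.1417, 0.1303]
tcp_rot: [0.001, 0.781, 0.625, 0.001]
contact_force: [1.0, -2.1, 3.9]
finger_gap: 0.0118
grasp_force: 30.0
```

```bash
python3 -c "
from bench import readout;o=readout.get_obs();print(o['ft_torque'],o['contact_force'])"
```

```text
[-0.68326295 -0.27022523  0.01476555] [ 0.96546403 -2.08362819  3.93963533]
```

Call:
servo_tool:
  series:
    - [0,0,-2,0,0,0,-1]
    - [0,0,-4,0,0,0,-1]
    - [0,0,-4,0,0,0,-1]

```text
t: 9.02
position: [0.5215, 0.1417, 0.1303]
tcp_rot: [0.001, 0.759, 0.651, 0.001]
contact_force: [1.8, -2.6, 4.6]
finger_gap: 0.0118
grasp_force: 30.0
```

```bash
python3 g.py .52 .142 .13 1.41; python3 -c "
from bench import readout;o=readout.get_obs();print(o['ft_torque'],o['contact_force'])"
```

```text
t 9.02 turn [0.2  0.03 0.37] shift [ 0.1 -1.6  0.3] yaw now [ 1.53657604e-01  9.88124032e-01 -4.87939866e-04] q [-0.04  0.53 -0.4   1.8   0.27  0.86 -0.72]
[-0.84904059 -0.46876255 -0.0405168 ] [ 1.75241866 -2.64461328  4.61200909]
```

Call:
servo_tool:
  series:
    - [0,0,-3,0,0,0,-1]
    - [0,0,-3,0,0,0,-1]

```text
t: 9.18
position: [0.5216, 0.1417, 0.1303]
tcp_rot: [0.002, 0.742, 0.67, 0.001]
contact_force: [0.9, -2.7, 4.9]
finger_gap: 0.0118
grasp_force: 30.0
```

```bash
python3 g.py .52 .142 .13 1.41; python3 -c "
from bench import readout;o=readout.get_obs();print(o['ft_torque'],o['contact_force'])"
```

```text
t 9.18 turn [0.2  0.04 3.4 ] shift [ 0.1 -1.6  0.3] yaw now [ 1.01259678e-01  9.94859769e-01 -7.19021202e-04] q [-0.03  0.53 -0.41  1.8   0.28  0.86 -0.68]
[-0.98337278 -0.58317224  0.02274745] [ 0.90387231 -2.74424579  4.8612171 ]
```

Call:
servo_tool:
  series:
    - [0,0,3,0,0,0,-1]
    - [0,0,8,0,0,0,-1]
    - [0,0,8,0,0,0,-1]

```text
t: 9.43
position: [0.5211, 0.1423, 0.1303]
tcp_rot: [0.001, 0.788, 0.616, 0.001]
contact_force: [0.9, -2.6, 6.6]
finger_gap: 0.0118
grasp_force: 30.0
```

Call:
servo_tool:
  series:
    - [0,0,0,0,0,0,-0.3]
    - [0,0,0,0,0,0,-0.3]
    - [0,0,0,0,0,0,0]
    - [0,0,0,0,0,0,0]
    - [0,0,0,0,0,0,0]
    - [0,0,0,0,0,0,0]

```text
t: 9.93
position: [0.5195, 0.1431, 0.129]
tcp_rot: [-0.0, 0.786, 0.618, -0.0]
contact_force: [0.6, -0.3, -0.2]
finger_gap: 0.045
grasp_force: 0.0
```

Call:
servo_tool:
  series:
    - [0,0,0,0,0,-20,0]
    - [0,0,0,0,0,-50,0]
    - [0,0,0,0,0,-80,0]
    - [0,0,0,0,0,-80,0]
    - [0,0,0,0,0,-80,-1]

```text
t: 10.35
position: [0.5209, 0.1435, 0.211]
tcp_rot: [0.001, 0.786, 0.618, 0.002]
contact_force: [-0.7, 0.3, -0.7]
finger_gap: 0.0431
grasp_force: 0.0
```

```bash
python3 g.py .5555 -.031 .18 1.518; python3 - <<'E'
from bench import snapshot
from h import *
b=snapshot("scene")
o=cv2.resize(b[100:205,210:350,::-1],(800,600),interpolation=cv2.INTER_CUBIC)
cv2.imwrite("pics/j.png",np.clip(o.astype(float)*1.6,0,255).astype(np.uint8))
E
```

```text
t 10.35 turn [  0.21  -0.11 -10.66] shift [-161.4   74.8   30.9] yaw now [0.23649812 0.97162934 0.00224997] q [-0.03  0.44 -0.41  1.7   0.2   1.04 -0.74]
```

View pics/j.png

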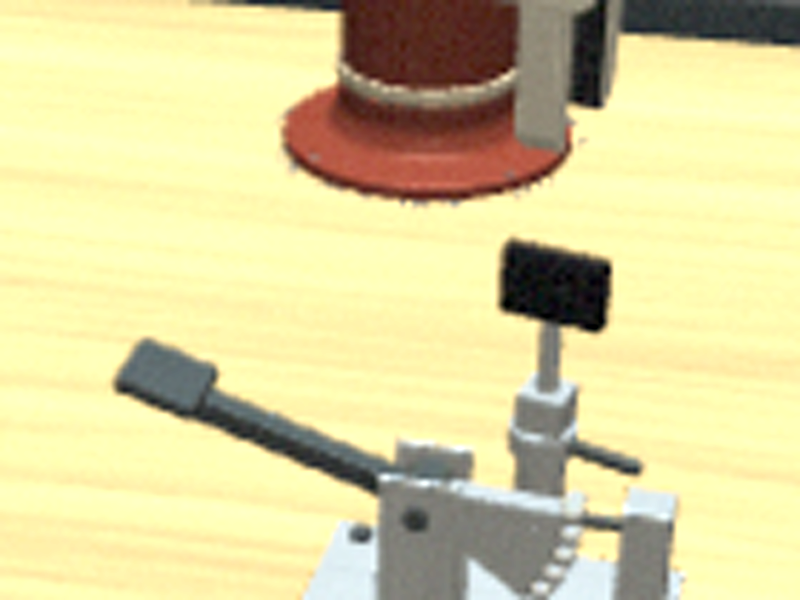

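The picture shows the key standing upright and seated at (545,420), with the tongue swung out to the right at (610,455). Next is the lever pad.

Call:
servo_tool:
  series:
    - [0,0,-10.7,-161,75,0,-1]
    - [0,0,-10.7,-161,75,0,-1]
    - [0,0,-10.7,-161,75,0,-1]
    - [0,0,-10.7,-161,75,0,-1]
    - [0,0,-10.7,-161,75,0,-1]
    - [0,0,-10.7,-161,75,0,-1]
    - [0,0,-10.7,-161,75,60,-1]
    - [0,0,-10.7,-161,75,60,-1]

```text
t: 11.07
position: [0.5523, -0.0296, 0.146]
tcp_rot: [-0.002, 0.725, 0.689, -0.001]
contact_force: [-0.2, 0.7, -2.0]
finger_gap: 0.0007
grasp_force: 0.0
```

Call:
servo_tool:
  series:
    - [0,0,0,0,0,0,-1]
    - [0,0,0,0,0,0,-1]

```text
t: 11.23
position: [0.5534, -0.0293, 0.1482]
tcp_rot: [-0.002, 0.724, 0.69, -0.001]
contact_force: [0.4, 0.3, -0.5]
finger_gap: 0.0002
grasp_force: 0.0
```

```bash
python3 g.py .5555 -.031 .11 1.518
```

```text
t 11.23 turn [-0.21 -0.07  0.21] shift [-1.7  2.3 38.2] yaw now [0.04910001 0.99879302 0.00130164] q [ 0.28  0.53 -0.41  1.74  0.25  0.92 -0.28]
```

Call:
servo_tool:
  series:
    - [0,0,0,-2,2,30,-1]
    - [0,0,0,-2,2,42,-1]
    - [0,0,0,-2,2,42,-1]
    - [0,0,0,-2,2,42,-1]

```text
t: 11.57
position: [0.5573, -0.0322, 0.1084]
tcp_rot: [0.0, 0.725, 0.689, 0.001]
contact_force: [0.1, -0.0, 1.1]
finger_gap: 0.0005
grasp_force: 0.0
```

Call:
servo_tool:
  series:
    - [0,0,0,0,0,3,-1]
    - [0,0,0,0,0,6,-1]
    - [0,0,0,0,0,6,-1]

```text
t: 11.82
position: [0.5569, -0.0332, 0.1019]
tcp_rot: [0.0, 0.725, 0.689, 0.0]
contact_force: [-0.5, 0.4, -0.1]
finger_gap: 0.0005
grasp_force: 0.0
```

Call:
servo_tool:
  series:
    - [0,0,0,0,0,3,-1]
    - [0,0,0,0,0,6,-1]
    - [0,0,0,0,0,6,-1]

```text
t: 12.07
position: [0.5573, -0.0339, 0.0961]
tcp_rot: [0.001, 0.725, 0.688, 0.0]
contact_force: [-1.5, -0.4, 5.8]
finger_gap: 0.0004
grasp_force: 2.5
```

Call:
servo_tool:
  series:
    - [0,0,0,0,0,4,-1]
    - [0,0,0,0,0,8,-1]
    - [0,0,0,0,0,12,-1]
    - [0,0,0,0,0,16,-1]
    - [0,0,0,0,0,20,-1]
    - [0,0,0,0,0,24,-1]
    - [0,0,0,0,0,24,-1]

```text
t: 12.65
position: [0.5579, -0.0368, 0.0723]
tcp_rot: [0.003, 0.726, 0.688, -0.001]
contact_force: [-0.5, -4.6, 8.2]
finger_gap: 0.0005
grasp_force: 3.4
```

Call:
servo_tool:
  series:
    - [0,0,0,0.5,0,4,-1]
    - [0,0,0,1,0,8,-1]
    - [0,0,0,1.5,0,12,-1]
    - [0,0,0,2,0,16,-1]
    - [0,0,0,2,0,20,-1]
    - [0,0,0,2,0,24,-1]
    - [0,0,0,2,0,24,-1]

```text
t: 13.23
position: [0.5583, -0.0369, 0.0487]
tcp_rot: [0.004, 0.726, 0.687, -0.001]
contact_force: [-0.6, -6.2, 8.8]
finger_gap: 0.0005
grasp_force: 4.7
```

Call:
servo_tool:
  series:
    - [0,0,0,0,0,4,-1]
    - [0,0,0,0,0,7,-1]
    - [0,0,0,0,0,10,-1]

```text
t: 13.48
position: [0.5584, -0.0368, 0.0393]
tcp_rot: [0.004, 0.726, 0.687, -0.001]
contact_force: [-0.3, -6.8, 10.6]
finger_gap: 0.0005
grasp_force: 5.8
```

Call:
servo_tool:
  series:
    - [0,0,0,0,0,3,-1]
    - [0,0,0,0,0,6,-1]
    - [0,0,0,0,0,9,-1]
    - [0,0,0,0,0,9,-1]
    - [0,0,0,0,0,9,-1]

```text
t: 13.9
position: [0.5584, -0.0359, 0.0295]
tcp_rot: [0.003, 0.726, 0.687, -0.001]
contact_force: [0.1, -6.0, 5.7]
finger_gap: 0.0004
grasp_force: 3.5
```

```bash
python3 - <<'E'
from bench import snapshot,readout
from h import *
b=np.mean([snapshot("scene") for _ in range(3)],0); g0=np.load("scene0.npy").astype(float)
p=[.5621,.0947,1.5183]
def centre(img,c,r):
    c=int(round(c)); s=img[int(r)-8:int(r)+9,c-1:c+2].mean((1,2)); w=np.clip(s.max()*.55-s,0,None); return (w*np.arange(int(r)-8,int(r)+9)).sum()/max(w.sum(),1e-6)
for im,ths in((g0,(0,)),(b,(.34,.43,.51,.595))):
  for th in ths:
    out=[]
    for r in(.06,.07,.08,.09,.1):
        a=.3-th; u,v=proj("scene",W(p,[[-r*np.cos(a),0,.08+r*np.sin(a)]]))[0]; out.append(centre(im,u,v)-v)
    print(th,np.round(out,2))
print(readout.get_obs()["contact_force"],readout.get_obs()["position"])
E
```

```text
0 [1.36 1.45 1.28 1.7  1.27]
0.34 [4.61 5.02 5.39 5.87 6.22]
0.43 [2.86 3.03 3.11 3.47 3.64]
0.51 [1.33 1.24 1.08 1.2  1.17]
0.595 [-0.28 -0.62 -1.03 -1.33 -1.47]
[ 0.74889663 -5.94817322  5.04561238] [ 0.55834068 -0.03590125  0.02949925]
```

The lever is at about 0.51 rad by image, since the residuals match the rest-pose baseline, and the push is about 8 N. I'll hand it in.

```bash
python3 -c "
from bench import bot;print(bot.sign_off())"
```

```text
the job is handed in; nothing more can be done
None
```

I handed the job in with the screw turned free (about 1.24 rad by estimate, stop not clearly felt), the key standing upright on it, and the lever held at the third click (about 0.51 rad) with about 8 N on the pad; no verdict came back, the key was last checked right after I let it go, and I viewed 11 pictures against the limit of 10.

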